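Pack the flanged pulleys alternately into the bench frame

TASK

Put the four hat-shaped pulleys away: slide all of them along the bench into the wooden frame through its open mouth, in one row, alternately flange-down and flange-up so that their flanges overlap and the row packs tight, without lifting any off the bench or tipping it over (two already lie flange-down and two flange-up, and one is already in the frame). Then swing the aluminium keeper bar fully shut across the mouth. Leave the brass weight, the compass and the meter where they stand.

Things in the scene. Friction and masses are not known exactly. Their poses are not given: they have to be found in the camera images.
- frame: Fixed U-shaped wooden fence, walls 12 mm thick, 36 high; pulleys slide on the bench in it. Origin: centre of the open mouth at bench level. Channel runs from the mouth along its -y: 92 mm wide (x -46 to 46), 298 long (end wall at y = -298); outside is +y. Four alternating pulleys, 69 mm between centres, take 291 mm; two neighbours the same way up stand 84 apart and make the row too long.
- keeper (a joint): Keeper bar's angle about its upright pivot at x = 55, y = 5 mm of the frame: 0 = shut, lying across the mouth along the frame's -x; grows as it swings outwards (clockwise from above), 1.57 = pointing out along the frame's +y; range 0 to 2.5. It stays where it is left and moves with about 1 N at its tip.
- keeper_tip (a point): Point on the keeper bar 100 mm from its pivot, 18 mm above the bench, in the middle of its thickness. The bar is an aluminium plate 108 mm long from the pivot, 6 mm thick, from 3 to 33 mm above the bench. Its pivot post, 20 mm across and 34 mm high, stands at x = 55, y = 8 mm of the frame.
- pulley_up_a: Solid aluminium hat-shaped pulley lying flange-down (flange on the bench, z 0 to 8 mm; hub standing up, z 8 to 32 mm): flange 84 mm across and 8 mm thick, hub 54 mm across and 24 mm high, 32 mm high in all, about 0.28 kg. Origin: centre of its underside, z up along its axis. It may start loose on the bench or inside the frame.
- pulley_up_b: Solid aluminium hat-shaped pulley lying flange-down (flange on the bench, z 0 to 8 mm; hub standing up, z 8 to 32 mm): flange 84 mm across and 8 mm thick, hub 54 mm across and 24 mm high, 32 mm high in all, about 0.28 kg. Origin: centre of its underside, z up along its axis. It may start loose on the bench or inside the frame.
- pulley_down_a: The same hat-shaped pulley lying flange-up (standing on the end of its hub, z 0 to 24 mm; flange overhanging on top, z 24 to 32 mm): flange 84 mm across and 8 mm thick, hub 54 mm across and 24 mm high, 32 mm high in all, about 0.28 kg. Origin: centre of its underside (on the bench), z up along its axis. It may start loose on the bench or inside the frame.
- pulley_down_b: The same hat-shaped pulley lying flange-up (standing on the end of its hub, z 0 to 24 mm; flange overhanging on top, z 24 to 32 mm): flange 84 mm across and 8 mm thick, hub 54 mm across and 24 mm high, 32 mm high in all, about 0.28 kg. Origin: centre of its underside (on the bench), z up along its axis. It may start loose on the bench or inside the frame.
- weight: Bystander: brass weight, a 50 mm cylinder 61 mm high with its small knob, loose. Origin: centre of underside.
- compass: Bystander: round compass box, 110 mm across and 41 mm high, loose. Origin: centre of underside.
- meter: Bystander: white pointer meter, box 70 (x) by 100 (y) by 70 mm high, loose. Origin: centre of underside.
Things that resemble listed ones, but are neither listed nor needed, are in the scene too. Leave any green or turquoise look-alike of the pulley_up_b alone.

How it is judged:
By the outcome, as a careful person would: the job done as asked, in the order asked, and still so for the second after the job is handed in, with the robot touching nothing.
It also fails if it takes over 72 s, if anything falls off the work surface, if the arm or the gripper's body presses on something with over 40 N, if the wrist force passes 120 N, or if a joint passes its speed limit or range.

ROBOT

A 6-joint arm with a two-finger parallel gripper is mounted at the origin on the work surface. World frame = base frame: x ahead of the robot, y to its left, z up, the work surface at z = 0. Lengths are in m, angles in rad, forces in N, time in s.
With the tool pointing down it reaches from about 0.275 to 0.825 m from the base axis. Payload 4.9 kg.
Tool frame: the origin (TCP) lies between the finger pads; the fingertips stand 22 mm ahead of it and the grasp point (between the pads) lies 3 mm ahead of it (r.tips_ahead is the distance from the TCP to the fingertips, in m); z points along the fingers, y is the line along which they close (so a half turn about z gives the same grasp; the last joint's range is limited). The gripper opens to 85 mm and grips with 20 to 120 N. Pads are 22 mm wide; open, the fingers measure 114 mm over their backs; the gripper's body (76 mm by 85 mm) begins 54 mm behind the grasp point. The pads swing forward as they close: fully open they stand 13 mm farther back than shut.
Start: joints at [-1.262, 0.326, -0.193, 1.052, 0, 1.437], TCP at [0.236, -0.497, 0.253] pointing down, gripper open.
Joint ranges: [-2.65, 2.65], [-0.97, 1.79], [-1.3, 1.35], [-1.93, 2.1], [-1.47, 1.37], [-3.14, 3.14]. Speed limits (rad/s): [2.57, 2.57, 3.14, 3.14, 3.14, 3.14].

INTERFACE

Orientations are given as a unit quaternion [x, y, z, w].
In Python, from plant import r gives the robot as it stands. The module is installed in compiled form; this text tells all that it offers.
- The arm moves only by the tool send_rows, never from a script. Its arguments are lists of equal length, an entry for each row: "xyz": the shift along the tool's x, y, z in cm, a list of three; "rotation": the turn, a rotation vector about the tool's x, y, z in degrees, a list of three. A call has 1 to 8 rows; each row is the pose to reach, as a shift and turn from the pose commanded when the call began, along the tool's axes at that moment; what a row does not reach only later rows make up. A row lasts 1/8 s, in which the tool goes at most 62.5 mm and 10.7 degrees, less where a joint would pass 70% of its speed; a pose out of reach is approached as far as the arm can. A call with a gripper value outside its range is refused whole. "gripper" is the opening, from -1 (shut) to 1 (fully open), set as the call begins (left out, the last holds). The fingers move at their own pace and stop on an object; the grip force is fixed at half the most. Time passes only in rows, so rows that repeat a pose let the fingers close. It gives the time, the measured TCP pose, the force, the opening and the grip force at its end, in the units of the state.
- r.read_state(): the state, without advancing time (a new reading comes with each control period).
- r.read_camera(name): name is "scene" or "top"; returns a dict with "image" (384x512x3 uint8, red, green, blue), "range_z" (384x512 float32, m along the optical axis (not along the pixel's ray), 0 where there is no reading), "mtx" (3x3 intrinsics, pixels), "k1" (the pictures are not rectified: a ray, as slopes to the right and down, at radius r is drawn at 1 + k1 r^2 times it, then the intrinsics apply), "R" (3x3) and "t" (3): a world point X has camera coordinates R X + t. Camera axes: x right, y down, z forward; pixel columns grow to the right and rows downward; lengths in m; the calibration is good to about 2 mm. A picture is of the moment at which its call begins.
- r.job_done(): hands the job in; it is judged then, once.
The state is a dict: "clock": time; "qpos": joint angles; "dq": joint speeds; "joint_efforts": joint torques, N m; "eef_pos": TCP position; "ee_rot": TCP orientation; "wrist_force": force on the tool from outside, world axes, zero at the start; "torque": the same for the moment, N m; "opening": finger opening in m; "grasp_force": force on a finger pad.
Only numpy, scipy, OpenCV 4.12 (cv2) and the standard library are available. Lean on these libraries where they do the work, as an engineer would, in place of code of your own. Each camera call takes 0.05 s, during which the arm holds its last target. There are 200 camera calls.

## Working session

There is one attempt and no reset: what is moved stays moved. The work goes in short steps, Python scripts to look and compute and a tool call to move; the robot and the scene stay as the last step left them, time stands still between calls to the robot, and variables do not carry over. Pictures are saved under pics/ and viewed, at most 10 in all, crops included, and the job is handed in when it is done.

Besides the shell and the picture viewer there is one more tool, called after "Emit:" by a JSON object that holds its "method" and its "body", one argument or row to a line. send_rows: Moves the arm, as the interface text tells. Its arguments: {"type":"object","properties":{"xyz":{"type":"array"},"rotation":{"type":"array"},"gripper":{"type":"number"}},"required":["xyz","rotation"]}

```bash
mkdir -p pics; cat > h.py <<'E'
import numpy as np, cv2
from plant import r
def grab(n):
    c=r.read_camera(n); return c
def ray(c,uv):
    K=c["mtx"]; d=np.array([(uv[0]-K[0,2])/K[0,0],(uv[1]-K[1,2])/K[1,1]]); s=d.copy()
    for _ in range(20): s=d/(1+c["k1"]*(s@s))
    R=np.array(c["R"]); return -R.T@np.array(c["t"]), R.T@np.array([s[0],s[1],1])
def onz(c,uv,z):
    o,d=ray(c,uv); return o+d*(z-o[2])/d[2]
def bydepth(c,uv):
    o,d=ray(c,uv); u,v=map(int,uv); return o+d*float(c["range_z"][v,u])
def cloud(c):
    K=c["mtx"]; v,u=np.mgrid[0:384,0:512]; d=np.stack([(u-K[0,2])/K[0,0],(v-K[1,2])/K[1,1]],-1); s=d.copy()
    for _ in range(20): s=d/(1+c["k1"]*(s**2).sum(-1,keepdims=True))
    P=np.concatenate([s,np.ones_like(s[...,:1])],-1)*c["range_z"][...,None]
    return (P-np.array(c["t"]))@np.array(c["R"])
def save(c,n): cv2.imwrite("pics/"+n,cv2.cvtColor(c["image"],cv2.COLOR_RGB2BGR))
E
python3 - <<'E'
from h import *
for n in("scene","top"):
    c=grab(n); save(c,n+"0.png"); print(n,c["mtx"].tolist(),c["k1"],(-np.array(c["R"]).T@np.array(c["t"])).round(3),(c["range_z"]>0).mean())
    print(np.array(c["R"]).round(2).tolist())
s=r.read_state(); print(s)
E
```

```text
scene [[415.4242639900983, 0.0, 249.62643842838807], [0.0, 415.4242639900983, 190.04981031606076], [0.0, 0.0, 1.0]] 0.04123746588878866 [ 1.284 -0.491  0.917] 0.9962158203125
[[0.6, 0.8, -0.0], [0.53, -0.41, -0.74], [-0.59, 0.45, -0.67]]
top [[475.15368056666676, 0.0, 254.9410868036869], [0.0, 475.15368056666676, 191.4783185204855], [0.0, 0.0, 1.0]] -0.15059776189116092 [0.433 0.078 1.428] 0.9960886637369791
[[0.01, -1.0, -0.01], [-1.0, -0.01, -0.05], [0.05, 0.01, -1.0]]
{'clock': 0.1, 'qpos': array([-1.26216359e+00,  3.26893198e-01, -1.93455753e-01,  1.05197825e+00,
       -1.06551089e-05,  1.43661058e+00]), 'dq': array([-0.00045053, -0.0006382 ,  0.00315109,  0.00066806, -0.00238484,
       -0.00061332]), 'joint_efforts': array([ 4.62913522e-04, -4.44240689e+01,  2.63037515e+01,  7.90377933e-03,
       -7.34997343e-05,  1.32250443e-05]), 'eef_pos': array([ 0.2355405 , -0.49649728,  0.25257801]), 'ee_rot': array([ 9.75588656e-01,  2.19604620e-01, -7.19867284e-05, -7.62062596e-04]), 'wrist_force': array([ 0.19783095, -0.13291595, -0.48668608]), 'torque': array([-0.01319074,  0.01310286, -0.03086416]), 'grasp_force': 0.0, 'opening': 0.08523502880954578}
```

View pics/top0.png

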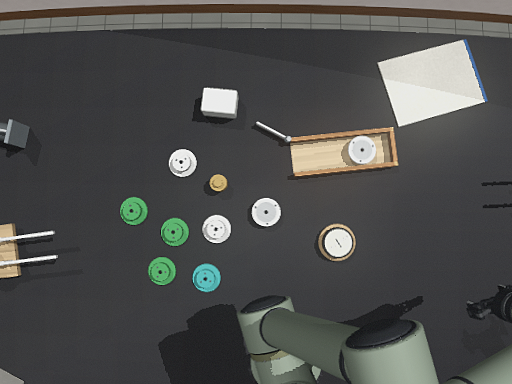

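View pics/scene0.png

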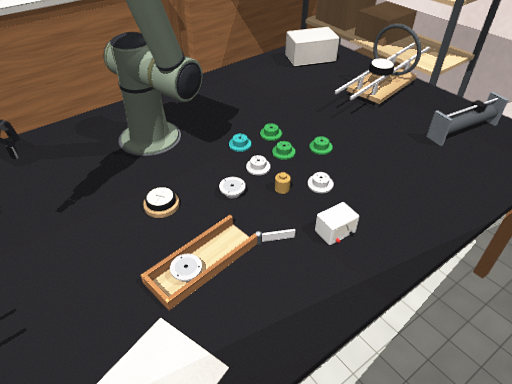

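Top view: white pulleys at (182,163) and (216,229) appear flange-down, and those at (266,212) and (362,150, in the frame) appear flange-up. The green and turquoise look-alikes are at (134,211), (175,232), (162,271) and (206,278). The frame mouth is near (291,157) facing left, with the keeper running (289,139)→(257,123), the weight at (218,183), the meter at (219,103) and the compass at (337,242). The scene view agrees. Next I'll measure from both views and take the confirming crop.

```bash
cat >> h.py <<'E'
def whites(c):
    hsv=cv2.cvtColor(c["image"],cv2.COLOR_RGB2HSV); return (hsv[...,1]<45)&(hsv[...,2]>120)
def circ(P):  # min enclosing circle in mm of xy points
    (x,y),rad=cv2.minEnclosingCircle((P[:,:2]*1000).astype(np.float32)); return round(x,1),round(y,1),round(rad,1)
def pulley(c,C,uv,rad_px):
    v,u=np.mgrid[0:384,0:512]; m=np.hypot(u-uv[0],v-uv[1])<rad_px
    return C[m&whites(c)&(C[...,2]>0.003)]
E
python3 - <<'E'
from h import *
c=grab("top"); C=cloud(c); s=grab("scene"); S=cloud(s)
hsv=cv2.cvtColor(c["image"],cv2.COLOR_RGB2HSV)
print("bench z",np.median(C[200:260,280:310,2]),np.median(S[330:360,20:80,2]))
for n,uv in dict(A=(182,163),B=(216,229),D=(266,212),F=(362,150)).items():
    P=pulley(c,C,uv,19); print(n,circ(P),"zpct",np.percentile(P[:,2],[5,25,50,75,95]).round(4))
for n,uv in dict(A=(320,182),B=(259,164),D=(232,187),F=(186,267)).items():
    P=pulley(s,S,uv,18); print("scene",n,circ(P),"zpct",np.percentile(P[:,2],[5,50,95]).round(4))
# frame wall tops
for nm,cc,CC in(("top",c,C),("scene",s,S)):
    m=(CC[...,2]>.031)&(CC[...,2]<.042)&(CC[...,0]>.4)&(CC[...,0]<.65)&(CC[...,1]<0.03)&(CC[...,1]>-.42)
    h=cv2.cvtColor(cc["image"],cv2.COLOR_RGB2HSV); m&=(h[...,1]>90)
    n_,lab,st,ce=cv2.connectedComponentsWithStats(m.astype(np.uint8)); k=1+np.argmax(st[1:,4])
    Q=CC[lab==k]; print(nm,"frame",len(Q),np.median(Q[:,2]))
    rc=cv2.minAreaRect((Q[:,:2]*1000).astype(np.float32)); print(rc,cv2.boxPoints(rc).round(1).tolist())
# weight, meter, keeper
for n,(x0,x1,y0,y1) in dict(weight=(205,232,170,196),meter=(198,242,84,120),keeper=(252,292,118,144),compass=(315,360,220,265)).items():
    Q=C[y0:y1,x0:x1].reshape(-1,3); Q=Q[Q[:,2]>.015]; print(n,Q.min(0).round(3),Q.max(0).round(3))
Q=C[118:146,250:292].reshape(-1,3); Q=Q[(Q[:,2]>.026)&(Q[:,2]<.04)]; print("keeper",cv2.minAreaRect((Q[:,:2]*1000).astype(np.float32)))
im=cv2.cvtColor(c["image"][110:260,150:400],cv2.COLOR_RGB2BGR); cv2.imwrite("pics/crop1.png",cv2.resize(im,None,fx=3,fy=3,interpolation=cv2.INTER_CUBIC))
E
```

```text
bench z -6.625243189121444e-06 0.0013332224971678195
A (530.2, 213.2, 166.6) zpct [0.0044 0.0079 0.0123 0.0312 0.0354]
B (412.8, 166.4, 91.1) zpct [0.0043 0.0074 0.0112 0.0311 0.035 ]
D (450.7, 64.7, 43.6) zpct [0.0271 0.0301 0.0321 0.0341 0.0366]
F (546.2, -92.1, 203.8) zpct [0.0267 0.0303 0.0324 0.0343 0.0369]
scene A (917.3, -61.3, 564.7) zpct [0.0062 0.0172 0.0356]
scene B (811.8, -120.7, 599.8) zpct [0.0055 0.0161 0.0356]
scene D (840.2, -185.8, 538.4) zpct [0.0295 0.0333 0.0362]
scene F (934.0, -337.4, 381.9) zpct [0.0293 0.0332 0.036 ]
top frame 419 0.03630779266913057
((581.9588012695312, -173.22763061523438), (56.06779861450195, 314.35906982421875), 15.948732376098633) [[511.79998779296875, -29.799999237060547], [598.2000122070312, -332.1000061035156], [652.0999755859375, -316.70001220703125], [565.7000122070312, -14.399999618530273]]
scene frame 572 0.036768002512666126
((580.5604248046875, -172.8197784423828), (57.699649810791016, 312.9856872558594), 15.910561561584473) [[509.8999938964844, -30.200000762939453], [595.7000122070312, -331.20001220703125], [651.2000122070312, -315.3999938964844], [565.4000244140625, -14.399999618530273]]
weight [0.433 0.078 0.016] [0.558 0.229 1.428]
meter [0.433 0.078 0.015] [0.81  0.258 1.428]
keeper [ 0.433 -0.008  0.015] [0.716 0.097 1.428]
compass [ 0.312 -0.202  0.015] [0.433 0.078 1.428]
keeper ((685.145751953125, 46.331642150878906), (118.36273193359375, 19.218399047851562), 65.70556640625)
```

View pics/crop1.png

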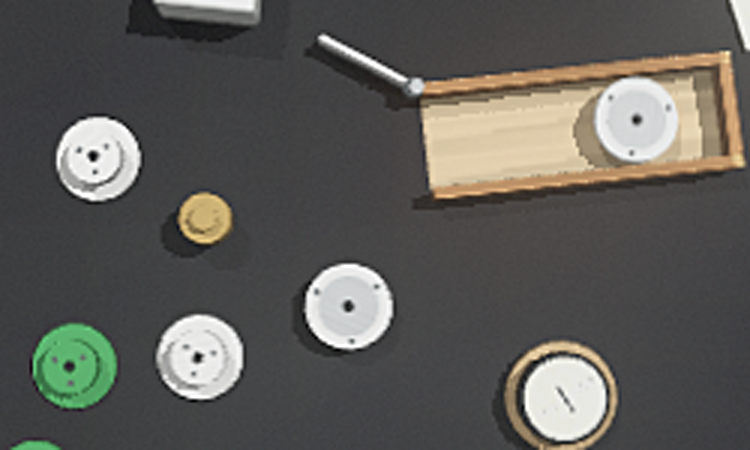

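The crop confirms it: the two flange-down white pulleys are at crop (95,158) and (199,357), the flange-up ones are at (348,306) and (636,119, in the frame), and the green ones are the look-alikes. Missing depth readings (zeros) spoiled some of the fits, so I'm filtering them and refitting.

```bash
cat >> h.py <<'E'
def cl(n):
    c=grab(n); C=cloud(c); C[c["range_z"]<=0]=np.nan; return c,C
def near(C,xy,rad,z0,z1,m=True):
    with np.errstate(invalid='ignore'):
        return C[(np.hypot(C[...,0]-xy[0],C[...,1]-xy[1])<rad)&(C[...,2]>z0)&(C[...,2]<z1)&m]
def top_face(c,C,xy,rad=.05):  # centre of the top face (z 26-40 mm)
    for _ in range(3):
        P=near(C,xy,rad,.025,.041,whites(c)); rc=cv2.minEnclosingCircle((P[:,:2]*1000).astype(np.float32)); xy=np.array(rc[0])/1000
    return (xy*1000).round(1),round(rc[1],1),len(P),np.median(P[:,2]).round(4),(P[:,:2].mean(0)*1000).round(1)
E
python3 - <<'E'
from h import *
T=cl("top");S=cl("scene"); px=dict(A=(182,163),B=(216,229),D=(266,212),F=(362,150))
for n,uv in px.items():
    x=onz(T[0],uv,.03)[:2]
    print(n,x.round(3),"top",top_face(*T,x),"scene",top_face(*S,x))
for c,C in(T,S):
    h=cv2.cvtColor(c["image"],cv2.COLOR_RGB2HSV); m=(h[...,1]>70)
    Q=near(C,(.565,-.17),.2,.029,.043,m); rc=cv2.minAreaRect((Q[:,:2]*1000).astype(np.float32)); print(len(Q),rc,cv2.boxPoints(rc).round(0).tolist())
x=onz(T[0],(273,131),.033)[:2]
for c,C in(T,S):
    for n,uv,R,z0,z1 in(("keeper",(273,131),.075,.022,.042),("weight",(218,183),.04,.04,.07),("meter",(219,103),.08,.06,.08),("compass",(337,242),.07,.03,.05)):
        x=onz(T[0],uv,(z0+z1)/2)[:2]; Q=near(C,x,R,z0,z1); 
        if n=="keeper": Q=Q[(Q[:,1]>-.01)]
        rc=cv2.minAreaRect((Q[:,:2]*1000).astype(np.float32)); print(n,len(Q),np.round(rc[0],0),np.round(rc[1],0),rc[2],cv2.boxPoints(rc).round(0).tolist() if n=="keeper" else "")
E
```

```text
A [0.591 0.316] top (array([595.2, 318.9]), 27.4, 245, np.float64(0.0321), array([594.9, 318.2])) scene (array([594. , 318.6]), 28.3, 161, np.float64(0.0331), array([596.4, 316.6]))
B [0.397 0.211] top (array([396.7, 211.7]), 26.8, 243, np.float64(0.0321), array([397.1, 211.8])) scene (array([396. , 212.1]), 30.3, 143, np.float64(0.0334), array([399.6, 210.2]))
D [0.449 0.064] top (array([449.3,  66.6]), 41.8, 610, np.float64(0.0322), array([449.5,  66.5])) scene (array([449.1,  64.9]), 43.8, 377, np.float64(0.0333), array([451.7,  63.4]))
F [ 0.636 -0.219] top (array([ 638. , -217.6]), 42.2, 580, np.float64(0.0325), array([ 637.4, -217.1])) scene (array([ 633.3, -217.6]), 46.1, 654, np.float64(0.0333), array([ 638.5, -218.5]))
992 ((528.59521484375, -175.4899444580078), (325.7017822265625, 309.71527099609375), 6.202974319458008) [[350.0, -39.0], [383.0, -347.0], [707.0, -312.0], [674.0, -4.0]]
1320 ((530.6196899414062, -176.25912475585938), (322.0885925292969, 310.3309631347656), 7.125035762786865) [[352.0, -42.0], [390.0, -350.0], [710.0, -310.0], [671.0, -2.0]]
keeper 128 [684.  45.] [121.  20.] 65.81581115722656 [[651.0, -6.0], [669.0, -14.0], [718.0, 96.0], [700.0, 104.0]]
weight 213 [534. 207.] [48. 44.] 0.632836103439331 
meter 804 [772. 206.] [102.  70.] 84.04410552978516 
compass 779 [ 363. -146.] [88. 92.] 0.35971301794052124 
keeper 192 [686.  45.] [117.  21.] 63.88944625854492 [[651.0, -3.0], [669.0, -12.0], [721.0, 93.0], [702.0, 103.0]]
weight 154 [535. 204.] [49. 44.] 39.14162063598633 
meter 706 [772. 205.] [101.  73.] 83.6915283203125 
compass 534 [ 364. -146.] [89. 93.] 76.2807846069336
```

```bash
python3 - <<'E'
from h import *
for n in("top","scene"):
    c,C=cl(n); h=cv2.cvtColor(c["image"],cv2.COLOR_RGB2HSV); m=(h[...,1]>70)&(C[...,0]>.47)
    Q=near(C,(.6,-.17),.2,.029,.043,m); Q=Q[:,:2]*1000
    rc=cv2.minAreaRect(Q.astype(np.float32)); print(len(Q),rc,cv2.boxPoints(rc).round(0).tolist())
    # wall fits
    a=np.radians(5.5)
    for it in range(3):
        ex=np.array([np.cos(a),np.sin(a)]); ey=np.array([-ex[1],ex[0]]); X=Q@ex; Y=Q@ey
        ins=(Y<Y.max()-25)&(Y>Y.min()+25); Lo=ins&(X<X.mean()); Lo=ins&(X<(X.min()+30)); Hi=ins&(X>X.max()-30)
        sl=[np.polyfit(Y[k],X[k],1)[0] for k in(Lo,Hi)]; a-=np.mean(sl)
    print("ang",np.degrees(a),sl,"lo",np.median(X[Lo]),np.percentile(X[Lo],[3,97]),"hi",np.median(X[Hi]),np.percentile(X[Hi],[3,97]),"Y",np.percentile(Y,[.5,99.5]))
E
```

```text
979 ((632.0848999023438, -164.2404022216797), (117.17829132080078, 310.79443359375), 6.927871227264404) [[555.0, -17.0], [593.0, -326.0], [709.0, -311.0], [672.0, -3.0]]
ang 6.856801707419937 [np.float64(-0.005115372262393866), np.float64(0.005114684000753055)] lo 555.618822856275 [549.8070807  561.62348797] hi 659.229530434507 [653.41921757 665.3419164 ] Y [-392.69583336  -85.85371301]
1324 ((631.4370727539062, -163.83033752441406), (120.41128540039062, 309.6828308105469), 7.270240783691406) [[552.0, -18.0], [591.0, -325.0], [711.0, -310.0], [672.0, -3.0]]
ang 6.99875032247429 [np.float64(-0.0006378948256750046), np.float64(0.000637307989277479)] lo 556.8927859178586 [547.7419461  561.38090963] hi 660.4510565287484 [652.51579659 664.97837562] Y [-393.64742466  -87.64474434]
```

```bash
cat >> h.py <<'E'
from scipy.spatial.transform import Rotation as Ro
O=np.array([613.3,-10.2]); an=np.radians(6.9); EX=np.array([np.cos(an),np.sin(an)]); EY=np.array([-EX[1],EX[0]])
def w2f(p): d=np.array(p)[:2]-O; return np.array([d@EX,d@EY]).round(1)
def f2w(p): return O+p[0]*EX+p[1]*EY
Rt=Ro.from_matrix(np.array([[EY[0],EX[0],0],[EY[1],EX[1],0],[0,0,-1]]))
def go(*pts):  # frame mm x,y,ztcp -> tool shift cm, rotation deg
    s=r.read_state(); R0=Ro.from_quat(s["ee_rot"]); p0=s["eef_pos"]*1000
    print("t",round(s["clock"],2),"frame",w2f(p0),"z",p0[2].round(1),"rot",(R0.inv()*Rt).as_rotvec(degrees=True).round(1),"F",s["wrist_force"].round(1),"open",round(s["opening"],4))
    for p in pts: print(p,(R0.inv().apply(np.append(f2w(p),p[2])-p0)/10).round(2))
E
python3 - <<'E'
from h import *
print(np.linalg.det(Rt.as_matrix()))
for k in((595,318.5),(396.8,211.8),(449.4,66.3),(637.5,-217.4),(534,206),(772,206)): print(w2f(k))
go((21,328,120),(21,328,38)); print(r.tips_ahead)
E
```

```text
0.9999999999999998
[ 21.3 328.5]
[-188.3  246.4]
[-153.5   95.6]
[  -0.9 -208.6]
[-52.8 224.2]
[183.5 195.6]
t 0.4 frame [-433.4 -437.8] z 253.2 rot [ -0.   -0.  -71.5] F [ 0.3 -0.1  0.5] open 0.0857
(21, 328, 120) [ 67.36 -58.24  13.33]
(21, 328, 38) [ 67.36 -58.24  21.53]
0.022
```

Emit:
{"method": "send_rows", "body": {
  "xyz": [
    [67.4,-58.2,5],
    [67.4,-58.2,5],
    [67.4,-58.2,5],
    [67.4,-58.2,5],
    [67.4,-58.2,5],
    [67.4,-58.2,5],
    [67.4,-58.2,5],
    [67.4,-58.2,5]
  ],
  "rotation": [
    [0,0,-71.5],
    [0,0,-71.5],
    [0,0,-71.5],
    [0,0,-71.5],
    [0,0,-71.5],
    [0,0,-71.5],
    [0,0,-71.5],
    [0,0,-71.5]
  ],
  "gripper": 1
}}

```text
clock: 1.4
eef_pos: [0.4381, -0.0384, 0.2256]
ee_rot: [0.663, 0.748, 0.0, 0.001]
wrist_force: [1.3, -0.7, -0.3]
opening: 0.0851
grasp_force: 0.0
```

```bash
python3 - <<'E'
from h import *
go((21,328,120),(21,328,38))
E
```

```text
t 1.4 frame [-177.3   -7. ] z 225.6 rot [0.1 0.  0. ] F [ 1.3 -0.7 -0.3] open 0.0851
(21, 328, 120) [33.5  19.82 10.56]
(21, 328, 38) [33.51 19.81 18.76]
```

Emit:
{"method": "send_rows", "body": {
  "xyz": [
    [33.5,19.8,5],
    [33.5,19.8,5],
    [33.5,19.8,5],
    [33.5,19.8,5],
    [33.5,19.8,5],
    [33.5,19.8,8],
    [33.5,19.8,8],
    [33.5,19.8,8]
  ],
  "rotation": [
    [0,0,0],
    [0,0,0],
    [0,0,0],
    [0,0,0],
    [0,0,0],
    [0,0,0],
    [0,0,0],
    [0,0,0]
  ]
}}

```text
clock: 2.4
eef_pos: [0.5931, 0.3173, 0.1433]
ee_rot: [0.663, 0.749, -0.001, -0.001]
wrist_force: [0.5, -0.8, -0.1]
opening: 0.0854
grasp_force: 0.0
```

```bash
python3 - <<'E'
from h import *
T=cl("top"); print(top_face(*T,(.595,.3185)))
go((21.3,328.5,38))
E
```

```text
(array([594.9, 316.6]), 26.4, 140, np.float64(0.0316), array([593.5, 308.4]))
t 2.45 frame [ 19.2 326.4] z 144.3 rot [-0.1  0.   0. ] F [-0.5 -0.1 -0.1] open 0.0855
(21.3, 328.5, 38) [ 0.22  0.22 10.63]
```

Emit:
{"method": "send_rows", "body": {
  "xyz": [
    [0.2,0.2,4],
    [0.2,0.2,8],
    [0.2,0.2,10],
    [0.2,0.2,10.6],
    [0.2,0.2,10.6]
  ],
  "rotation": [
    [0,0,0],
    [0,0,0],
    [0,0,0],
    [0,0,0],
    [0,0,0]
  ]
}}

```text
clock: 3.08
eef_pos: [0.5963, 0.3181, 0.0404]
ee_rot: [0.664, 0.748, 0.001, 0.0]
wrist_force: [0.2, 0.3, 0.1]
opening: 0.0854
grasp_force: 0.0
```

Emit:
{"method": "send_rows", "body": {
  "xyz": [
    [0,0,0],
    [0,0,0],
    [0,0,0],
    [0,0,0],
    [0,0,0],
    [0,0,0]
  ],
  "rotation": [
    [0,0,0],
    [0,0,0],
    [0,0,0],
    [0,0,0],
    [0,0,0],
    [0,0,0]
  ],
  "gripper": -1
}}

```text
clock: 3.82
eef_pos: [0.5964, 0.3186, 0.0412]
ee_rot: [0.663, 0.748, 0.001, 0.001]
wrist_force: [-0.9, -0.2, 5.4]
opening: 0.0515
grasp_force: 62.0
```

```bash
python3 - <<'E'
from h import *
go((30,270,38),(30,150,38),(0,80,38),(0,22,38))
print(r.read_state()["grasp_force"])
E
```

```text
t 3.83 frame [ 22.8 328.5] z 41.2 rot [ 0.1 -0.  -0. ] F [-0.9 -0.2  5.4] open 0.0515
(30, 270, 38) [-5.85  0.72  0.31]
(30, 150, 38) [-17.85   0.73   0.31]
(0, 80, 38) [-24.85  -2.27   0.3 ]
(0, 22, 38) [-30.65  -2.27   0.29]
62.01907396316528
```

Emit:
{"method": "send_rows", "body": {
  "xyz": [
    [-2,0.4,0],
    [-5,0.7,0],
    [-9,0.7,0],
    [-13,0.7,0],
    [-16.5,0.3,0],
    [-19.5,-0.6,0],
    [-22,-1.6,0],
    [-24,-2.3,0]
  ],
  "rotation": [
    [0,0,0],
    [0,0,0],
    [0,0,0],
    [0,0,0],
    [0,0,0],
    [0,0,0],
    [0,0,0],
    [0,0,0]
  ]
}}

```text
clock: 4.82
eef_pos: [0.6033, 0.0772, 0.0412]
ee_rot: [0.664, 0.748, 0.003, 0.001]
wrist_force: [0.6, 4.8, 5.5]
opening: 0.0511
grasp_force: 62.6
```

```bash
python3 - <<'E'
from h import *
T=cl("top"); save(T[0],"t1.png"); go((0,30,38),(0,22,38))
E
```

```text
t 4.88 frame [-0.3 85.5] z 41.2 rot [ 0.2  0.  -0.2] F [ 0.6 -2.1  5.1] open 0.0514
(0, 30, 38) [-5.55  0.04  0.32]
(0, 22, 38) [-6.35  0.04  0.32]
```

View pics/t1.png

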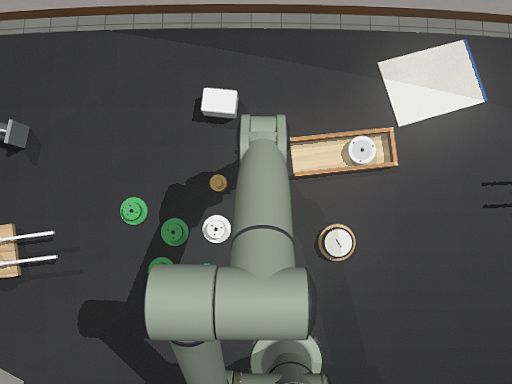

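Emit:
{"method": "send_rows", "body": {
  "xyz": [
    [-2,0,0],
    [-4,0,0],
    [-5,0,0],
    [-5,0,0]
  ],
  "rotation": [
    [0,0,0],
    [0,0,0],
    [0,0,0],
    [0,0,0]
  ]
}}

```text
clock: 5.38
eef_pos: [0.609, 0.0269, 0.0412]
ee_rot: [0.664, 0.748, 0.001, 0.001]
wrist_force: [0.1, 0.3, 6.8]
opening: 0.0513
grasp_force: 62.7
```

Emit:
{"method": "send_rows", "body": {
  "xyz": [
    [0,0,0],
    [0,0,0],
    [0,0,-1],
    [0,0,-4],
    [0,0,-6]
  ],
  "rotation": [
    [0,0,0],
    [0,0,0],
    [0,0,0],
    [0,0,0],
    [0,0,0]
  ],
  "gripper": 0.5
}}

```text
clock: 6.0
eef_pos: [0.6078, 0.0276, 0.1009]
ee_rot: [0.663, 0.748, 0.0, 0.0]
wrist_force: [1.4, -0.1, 0.2]
opening: 0.0643
grasp_force: 0.0
```

```bash
python3 - <<'E'
from h import *
go((0,85,100),(0,85,42),(0,0,42))
E
```

```text
t 6.0 frame [-0.9 38.2] z 100.9 rot [ 0.1  0.  -0. ] F [ 1.4 -0.1  0.2] open 0.0643
(0, 85, 100) [4.68 0.09 0.09]
(0, 85, 42) [4.69 0.08 5.89]
(0, 0, 42) [-3.81  0.08  5.89]
```

Emit:
{"method": "send_rows", "body": {
  "xyz": [
    [4.8,0.1,0],
    [4.8,0.1,0],
    [4.8,0.1,3],
    [4.8,0.1,5.6],
    [4.8,0.1,5.6]
  ],
  "rotation": [
    [0,0,0],
    [0,0,0],
    [0,0,0],
    [0,0,0],
    [0,0,0]
  ],
  "gripper": -0.3
}}

```text
clock: 6.62
eef_pos: [0.6007, 0.0748, 0.0415]
ee_rot: [0.664, 0.748, -0.002, -0.002]
wrist_force: [0.2, -0.1, 0.2]
opening: 0.0299
grasp_force: 0.0
```

Emit:
{"method": "send_rows", "body": {
  "xyz": [
    [-2,0,0],
    [-4,0,0],
    [-6,0,0],
    [-8,0,0],
    [-10,0,0],
    [-12,0,0],
    [-14,0,0],
    [-15,0,0]
  ],
  "rotation": [
    [0,0,0],
    [0,0,0],
    [0,0,0],
    [0,0,0],
    [0,0,0],
    [0,0,0],
    [0,0,0],
    [0,0,0]
  ]
}}

```text
clock: 7.62
eef_pos: [0.6207, -0.0751, 0.0432]
ee_rot: [0.664, 0.748, -0.0, 0.0]
wrist_force: [-0.1, 2.6, 3.5]
opening: 0.0299
grasp_force: 2.2
```

```bash
python3 - <<'E'
from h import *
T=cl("scene"); save(T[0],"s1.png"); go((0,-145,44))
E
```

```text
t 7.67 frame [ -0.4 -66.3] z 43.2 rot [-0.   0.1 -0.1] F [ 0.2 -0.6  0.9] open 0.03
(0, -145, 44) [-7.87  0.06 -0.07]
```

View pics/s1.png

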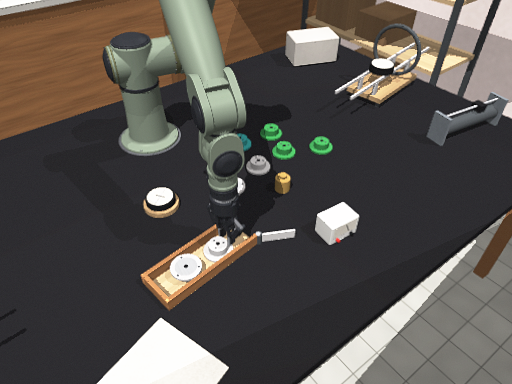

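The scene view shows A inside the frame at (217,247), with the fingers behind it and F at (186,267). Pushing further.

Emit:
{"method": "send_rows", "body": {
  "xyz": [
    [-2,0,0],
    [-4,0,0],
    [-5.5,0,0],
    [-7,0,0],
    [-8,0,0],
    [-8.2,0,0]
  ],
  "rotation": [
    [0,0,0],
    [0,0,0],
    [0,0,0],
    [0,0,0],
    [0,0,0],
    [0,0,0]
  ]
}}

```text
clock: 8.43
eef_pos: [0.6303, -0.1558, 0.043]
ee_rot: [0.664, 0.748, -0.0, -0.0]
wrist_force: [0.0, 2.5, -0.3]
opening: 0.0298
grasp_force: 1.8
```

Emit:
{"method": "send_rows", "body": {
  "xyz": [
    [1,0,0],
    [2,0,-3],
    [2,0,-7],
    [2,0,-10]
  ],
  "rotation": [
    [0,0,0],
    [0,0,0],
    [0,0,0],
    [0,0,0]
  ]
}}

```text
clock: 8.93
eef_pos: [0.6285, -0.1346, 0.1451]
ee_rot: [0.663, 0.749, -0.0, 0.001]
wrist_force: [0.7, 0.1, -0.2]
opening: 0.0299
grasp_force: 0.0
```

```bash
python3 - <<'E'
from h import *
S=cl("scene");T=cl("top")
for y in(-256,-187):
    x=f2w((0,y))/1000
    for C in(S,T):
        try: f=top_face(*C,x,.045); print(f,w2f(f[0]))
        except Exception as e: print(e)
f=top_face(*S,(.4494,.0663)); print(f,w2f(f[0]))
go((-153.5,-15,140),(-230,95.6,140))
E
```

```text
(array([ 641.8, -254.7]), 43.4, 690, np.float64(0.0336), array([ 643.9, -257.3])) [  -1.1 -246.2]
(array([0., 0.]), 0.0, 0, np.float64(nan), array([nan, nan])) [-607.6   83.8]
(array([ 636.7, -204.5]), 43.9, 460, np.float64(0.0331), array([ 637.3, -206.7])) [-1.000e-01 -1.957e+02]
(array([0., 0.]), 0.0, 0, np.float64(nan), array([nan, nan])) [-607.6   83.8]
(array([449.4,  65.7]), 43.9, 365, np.float64(0.0332), array([451. ,  63.8])) [-153.6   95. ]
t 9.03 frame [   2.1 -126.4] z 147.6 rot [0.4 0.2 0. ] F [-0.3 -0.4 -0.1] open 0.0297
(-153.5, -15, 140) [ 11.15 -15.56   0.61]
(-230, 95.6, 140) [ 22.21 -23.2    0.51]
  return _methods._mean(a, axis=axis, dtype=dtype,
  ret = ret.dtype.type(ret / rcount)
h.py:34: RuntimeWarning: Mean of empty slice.
  return (xy*1000).round(1),round(rc[1],1),len(P),np.median(P[:,2]).round(4),(P[:,:2].mean(0)*1000).round(1)
  ret = um.true_divide(
```

Emit:
{"method": "send_rows", "body": {
  "xyz": [
    [22.2,-22.7,0],
    [22.2,-22.7,0],
    [22.2,-22.7,0],
    [22.2,-22.7,0],
    [22.2,-22.7,0],
    [22.2,-22.7,0],
    [22.2,-22.7,0],
    [22.2,-22.7,0]
  ],
  "rotation": [
    [0,0,-90],
    [0,0,-90],
    [0,0,-90],
    [0,0,-90],
    [0,0,-90],
    [0,0,-90],
    [0,0,-90],
    [0,0,-90]
  ],
  "gripper": -0.06
}}

```text
clock: 10.02
eef_pos: [0.3753, 0.0584, 0.1428]
ee_rot: [-0.028, 1.0, -0.001, -0.0]
wrist_force: [0.1, -0.5, 0.5]
opening: 0.0399
grasp_force: 0.0
```

```bash
python3 - <<'E'
from h import *
go((-225,95.3,36),(-50,95.3,36))
E
```

```text
t 10.03 frame [-228.    96.7] z 142.8 rot [-0.1  0.  86.3] F [ 0.1 -0.5  0.5] open 0.0399
(-225, 95.3, 36) [-0.31 -0.11 10.68]
(-50, 95.3, 36) [-17.77   1.01  10.67]
```

Emit:
{"method": "send_rows", "body": {
  "xyz": [
    [-0.3,-0.1,4],
    [-0.3,-0.1,8],
    [-0.3,-0.1,10],
    [-0.3,-0.1,10.7],
    [-0.3,-0.1,10.7]
  ],
  "rotation": [
    [0,0,-4],
    [0,0,-4],
    [0,0,-4],
    [0,0,-4],
    [0,0,-4]
  ]
}}

```text
clock: 10.65
eef_pos: [0.3787, 0.0573, 0.0361]
ee_rot: [-0.06, 0.998, -0.0, -0.0]
wrist_force: [0.3, 1.1, 0.2]
opening: 0.0403
grasp_force: 0.0
```

```bash
python3 - <<'E'
from h import *
go((-205,95.3,36),(-48,95.3,36))
E
```

```text
t 10.65 frame [-224.8   95.2] z 36.1 rot [-0.1 -0.  89.9] F [0.3 1.1 0.2] open 0.0403
(-205, 95.3, 36) [-1.98  0.01  0.  ]
(-48, 95.3, 36) [-1.768e+01  3.000e-02 -1.000e-02]
```

Emit:
{"method": "send_rows", "body": {
  "xyz": [
    [-2,0,0],
    [-4,0,0],
    [-6.5,0,0],
    [-9,0,0],
    [-11.5,0,0],
    [-14,0,0],
    [-16,0,0],
    [-17,0,0]
  ],
  "rotation": [
    [0,0,0],
    [0,0,0],
    [0,0,0],
    [0,0,0],
    [0,0,0],
    [0,0,0],
    [0,0,0],
    [0,0,0]
  ]
}}

```text
clock: 11.65
eef_pos: [0.5488, 0.0775, 0.0371]
ee_rot: [-0.06, 0.998, -0.0, 0.0]
wrist_force: [-3.2, -0.2, 2.0]
opening: 0.0402
grasp_force: 1.5
```

Emit:
{"method": "send_rows", "body": {
  "xyz": [
    [-0.7,0,0],
    [-0.7,0,0],
    [3,0,0],
    [5,0,-3],
    [7,0,-8],
    [7,0,-11]
  ],
  "rotation": [
    [0,0,0],
    [0,0,0],
    [0,0,0],
    [0,0,0],
    [0,0,0],
    [0,0,0]
  ]
}}

```text
clock: 12.4
eef_pos: [0.4773, 0.0691, 0.1482]
ee_rot: [-0.059, 0.998, 0.0, 0.001]
wrist_force: [0.7, 0.1, -0.2]
opening: 0.0401
grasp_force: 0.0
```

```bash
python3 - <<'E'
from h import *
for n in("scene","top"):
    C=cl(n); 
    for y in(95,-187,-256):
        f=top_face(*C,f2w((0,y))/1000); print(n,f,w2f(f[0]))
go((0,175,150))
E
```

```text
scene (array([602.5,  83. ]), 42.5, 454, np.float64(0.0333), array([604.1,  81.5])) [ 0.5 93.8]
scene (array([ 636.7, -209.2]), 48.3, 535, np.float64(0.0333), array([ 637.8, -212.2])) [  -0.7 -200.4]
scene (array([ 639.8, -251.6]), 47.8, 734, np.float64(0.0336), array([ 643. , -255.2])) [  -2.7 -242.8]
top (array([602.6,  84.2]), 41.7, 537, np.float64(0.032), array([606.2,  84.5])) [ 0.7 95. ]
top (array([ 636.3, -210.9]), 48.5, 514, np.float64(0.0323), array([ 636.9, -213.6])) [  -1.3 -202. ]
top (array([ 642.9, -252.1]), 48.0, 629, np.float64(0.0324), array([ 641.7, -254.1])) [   0.3 -243.7]
t 12.5 frame [-122.2   94.7] z 149.8 rot [ 0.3  0.4 89.9] F [ 0.5 -0.8  0.3] open 0.04
(0, 175, 150) [-12.21   8.05   0.06]
```

Emit:
{"method": "send_rows", "body": {
  "xyz": [
    [-12.2,7.2,0],
    [-12.2,7.2,0],
    [-12.2,7.2,0],
    [-12.2,7.2,0],
    [-12.2,7.2,0],
    [-12.2,7.2,0],
    [-12.2,7.2,0],
    [-12.2,7.2,0]
  ],
  "rotation": [
    [0,0,90],
    [0,0,90],
    [0,0,90],
    [0,0,90],
    [0,0,90],
    [0,0,90],
    [0,0,90],
    [0,0,90]
  ]
}}

```text
clock: 13.5
eef_pos: [0.5906, 0.155, 0.1449]
ee_rot: [0.639, 0.769, -0.0, -0.0]
wrist_force: [1.0, -0.0, 1.5]
opening: 0.04
grasp_force: 0.0
```

```bash
python3 - <<'E'
from h import *
go((0,167,36))
E
```

```text
t 13.5 frame [ -2.7 166.8] z 144.9 rot [-0.1 -0.   3.6] F [ 1.  -0.   1.5] open 0.04
(0, 167, 36) [ 0.    0.28 10.89]
```

Emit:
{"method": "send_rows", "body": {
  "xyz": [
    [0,0.3,4],
    [0,0.3,8],
    [0,0.3,10],
    [0,0.3,10.8],
    [0,0.3,10.8]
  ],
  "rotation": [
    [0,0,3.7],
    [0,0,3.7],
    [0,0,3.7],
    [0,0,3.7],
    [0,0,3.7]
  ]
}}

```text
clock: 14.12
eef_pos: [0.5936, 0.1556, 0.0376]
ee_rot: [0.662, 0.75, -0.0, -0.0]
wrist_force: [0.5, -0.4, 1.2]
opening: 0.0402
grasp_force: 0.0
```

```bash
python3 - <<'E'
from h import *
go((0,8,36),(0,-70,36))
E
```

```text
t 14.12 frame [  0.4 167. ] z 37.6 rot [-0.1  0.   0.3] F [ 0.5 -0.4  1.2] open 0.0402
(0, 8, 36) [-15.9   -0.11   0.16]
(0, -70, 36) [-23.7   -0.15   0.16]
```

Emit:
{"method": "send_rows", "body": {
  "xyz": [
    [-2,0,0],
    [-4,0,0],
    [-6,0,0],
    [-8,0,0],
    [-10,0,0],
    [-12,0,0],
    [-14,0,0],
    [-15.5,0,0]
  ],
  "rotation": [
    [0,0,0.3],
    [0,0,0.3],
    [0,0,0.3],
    [0,0,0.3],
    [0,0,0.3],
    [0,0,0.3],
    [0,0,0.3],
    [0,0,0.3]
  ]
}}

```text
clock: 15.12
eef_pos: [0.6134, 0.0005, 0.0382]
ee_rot: [0.664, 0.748, -0.0, -0.0]
wrist_force: [-1.0, 3.1, 3.5]
opening: 0.0402
grasp_force: 1.9
```

```bash
python3 - <<'E'
from h import *
go((0,-65,36))
E
```

```text
t 15.12 frame [ 1.3 10.6] z 38.2 rot [-0.  -0.  -0.1] F [-1.   3.1  3.5] open 0.0402
(0, -65, 36) [-7.56 -0.13  0.22]
```

Emit:
{"method": "send_rows", "body": {
  "xyz": [
    [-1.5,-0.1,0],
    [-3,-0.1,0],
    [-4.5,-0.1,0],
    [-6,-0.1,0],
    [-7,-0.1,0],
    [-7.4,-0.1,0]
  ],
  "rotation": [
    [0,0,0],
    [0,0,0],
    [0,0,0],
    [0,0,0],
    [0,0,0],
    [0,0,0]
  ]
}}

```text
clock: 15.88
eef_pos: [0.6211, -0.0725, 0.0381]
ee_rot: [0.664, 0.748, -0.0, -0.0]
wrist_force: [-0.5, 3.1, 2.7]
opening: 0.0401
grasp_force: 1.7
```

Emit:
{"method": "send_rows", "body": {
  "xyz": [
    [2,0,0],
    [3,0,-4],
    [3,0,-9],
    [3,0,-11]
  ],
  "rotation": [
    [0,0,0],
    [0,0,0],
    [0,0,0],
    [0,0,0]
  ]
}}

```text
clock: 16.38
eef_pos: [0.6187, -0.0406, 0.1512]
ee_rot: [0.663, 0.749, 0.001, 0.002]
wrist_force: [-0.0, -0.0, 0.0]
opening: 0.0402
grasp_force: 0.0
```

```bash
python3 - <<'E'
from h import *
C=cl("scene"); save(C[0],"s2.png")
f=top_face(*C,np.array([.3968,.2118])); print(f,w2f(f[0]))
go((-188.3,246.4,150),(-188.3,246.4,41))
E
```

```text
(array([396.7, 212.1]), 29.5, 137, np.float64(0.0332), array([399.4, 210.2])) [-188.3  246.7]
t 16.43 frame [  2.5 -31.1] z 153.0 rot [0.3 0.1 0.1] F [0.7 0.2 2.8] open 0.0401
(-188.3, 246.4, 150) [ 27.78 -19.05   0.12]
(-188.3, 246.4, 41) [ 27.81 -19.11  11.02]
```

View pics/s2.png

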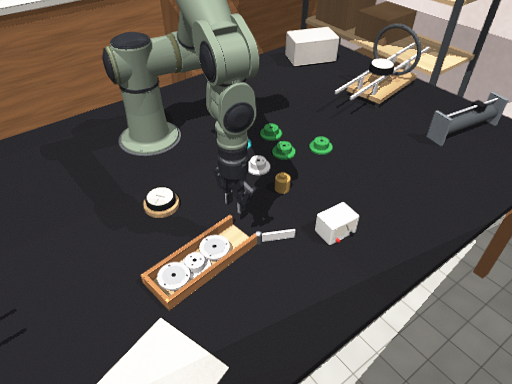

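The scene view shows the frame holding flange-up (173,276), flange-down (196,263), flange-up (214,247), with B at (259,164) untouched. I'll fetch B now.

Emit:
{"method": "send_rows", "body": {
  "xyz": [
    [27.8,-19.1,0],
    [27.8,-19.1,0],
    [27.8,-19.1,0],
    [27.8,-19.1,0],
    [27.8,-19.1,0],
    [27.8,-19.1,3],
    [27.8,-19.1,5],
    [27.8,-19.1,5]
  ],
  "rotation": [
    [0,0,0],
    [0,0,0],
    [0,0,0],
    [0,0,0],
    [0,0,0],
    [0,0,0],
    [0,0,0],
    [0,0,0]
  ],
  "gripper": 1
}}

```text
clock: 17.42
eef_pos: [0.3922, 0.2114, 0.0966]
ee_rot: [0.663, 0.749, -0.002, -0.001]
wrist_force: [-0.3, -0.3, -0.0]
opening: 0.0856
grasp_force: 0.0
```

```bash
python3 - <<'E'
from h import *
go((-188.3,246.4,40))
E
```

```text
t 17.43 frame [-192.9  246.5] z 96.6 rot [-0.2  0.1  0.1] F [-0.3 -0.3 -0. ] open 0.0856
(-188.3, 246.4, 40) [-0.    0.48  5.66]
```

Emit:
{"method": "send_rows", "body": {
  "xyz": [
    [0,0.3,0],
    [0,0.4,2.5],
    [0,0.4,5],
    [0,0.4,5.7],
    [0,0.4,5.7]
  ],
  "rotation": [
    [0,0,0],
    [0,0,0],
    [0,0,0],
    [0,0,0],
    [0,0,0]
  ]
}}

```text
clock: 18.05
eef_pos: [0.3991, 0.2116, 0.0416]
ee_rot: [0.664, 0.748, 0.0, 0.0]
wrist_force: [0.4, -0.0, 0.8]
opening: 0.0852
grasp_force: 0.0
```

Emit:
{"method": "send_rows", "body": {
  "xyz": [
    [0,0,0],
    [0,0,0],
    [0,0,0],
    [0,0,0],
    [0,0,0],
    [0,0,0]
  ],
  "rotation": [
    [0,0,0],
    [0,0,0],
    [0,0,0],
    [0,0,0],
    [0,0,0],
    [0,0,0]
  ],
  "gripper": -1
}}

```text
clock: 18.8
eef_pos: [0.3991, 0.2119, 0.0426]
ee_rot: [0.663, 0.748, 0.001, 0.0]
wrist_force: [-2.4, -1.3, 11.0]
opening: 0.051
grasp_force: 60.4
```

```bash
python3 - <<'E'
from h import *
go((-180,110,40),(0,110,40),(0,38,40))
E
```

```text
t 18.8 frame [-186.   246.2] z 42.6 rot [ 0.1 -0.  -0. ] F [-2.4 -1.3 11. ] open 0.051
(-180, 110, 40) [-13.62   0.61   0.26]
(0, 110, 40) [-13.61  18.61   0.28]
(0, 38, 40) [-20.81  18.61   0.28]
```

Emit:
{"method": "send_rows", "body": {
  "xyz": [
    [-2,0,0],
    [-5,0,0],
    [-9,0,0],
    [-12,1,0],
    [-13.5,3.5,0],
    [-13.6,7,0],
    [-13.6,10.5,0],
    [-13.6,14,0]
  ],
  "rotation": [
    [0,0,0],
    [0,0,0],
    [0,0,0],
    [0,0,0],
    [0,0,0],
    [0,0,0],
    [0,0,0],
    [0,0,0]
  ]
}}

```text
clock: 19.8
eef_pos: [0.5497, 0.0931, 0.0421]
ee_rot: [0.663, 0.748, -0.004, -0.003]
wrist_force: [-11.8, -1.5, 19.6]
opening: 0.051
grasp_force: 65.5
```

Emit:
{"method": "send_rows", "body": {
  "xyz": [
    [0,2.5,0],
    [0,4,0],
    [-0.5,4.6,0],
    [-2,4.6,0],
    [-3.5,4.6,0],
    [-5,4.6,0],
    [-6.5,4.6,0],
    [-6.5,4.6,0]
  ],
  "rotation": [
    [0,0,0],
    [0,0,0],
    [0,0,0],
    [0,0,0],
    [0,0,0],
    [0,0,0],
    [0,0,0],
    [0,0,0]
  ]
}}

```text
clock: 20.8
eef_pos: [0.6087, 0.0338, 0.0428]
ee_rot: [0.664, 0.748, 0.001, 0.001]
wrist_force: [1.1, -0.1, 4.8]
opening: 0.0511
grasp_force: 64.1
```

```bash
python3 - <<'E'
from h import *
go((0,38,40))
E
```

```text
t 20.8 frame [ 0.8 44.2] z 42.8 rot [ 0.2  0.  -0.1] F [ 1.1 -0.1  4.8] open 0.0511
(0, 38, 40) [-0.62 -0.07  0.28]
```

Emit:
{"method": "send_rows", "body": {
  "xyz": [
    [0,0,0],
    [0,0,0],
    [0,0,-1],
    [0,0,-4],
    [0,0,-6]
  ],
  "rotation": [
    [0,0,0],
    [0,0,0],
    [0,0,0],
    [0,0,0],
    [0,0,0]
  ],
  "gripper": 0.5
}}

```text
clock: 21.42
eef_pos: [0.6078, 0.0345, 0.103]
ee_rot: [0.663, 0.748, 0.0, 0.0]
wrist_force: [0.6, 0.1, -0.2]
opening: 0.0643
grasp_force: 0.0
```

Emit:
{"method": "send_rows", "body": {
  "xyz": [
    [4.8,0,0],
    [4.8,0,0],
    [4.8,0,3],
    [4.8,0,5.8],
    [4.8,0,5.8]
  ],
  "rotation": [
    [0,0,0],
    [0,0,0],
    [0,0,0],
    [0,0,0],
    [0,0,0]
  ],
  "gripper": -0.3
}}

```text
clock: 22.05
eef_pos: [0.5996, 0.0816, 0.0414]
ee_rot: [0.664, 0.748, -0.002, -0.002]
wrist_force: [0.3, 0.1, -0.1]
opening: 0.0298
grasp_force: 0.0
```

```bash
python3 - <<'E'
from h import *
S=cl("scene"); f=top_face(*S,f2w((0,44))/1000); print(f,w2f(f[0]))
go((0,33,43),(0,-16,43))
E
```

```text
(array([601.6,  40.9]), 36.6, 217, np.float64(0.0333), array([610.1,  34.2])) [-5.5 52.1]
t 22.1 frame [-1.3 92.7] z 42.8 rot [-0.1 -0.  -0. ] F [-0.2  0.6  0.1] open 0.0303
(0, 33, 43) [-5.97  0.14 -0.02]
(0, -16, 43) [-10.87   0.14  -0.02]
```

Emit:
{"method": "send_rows", "body": {
  "xyz": [
    [-2,0.1,0],
    [-4,0.1,0],
    [-6,0.1,0],
    [-7.5,0.1,0],
    [-9,0.1,0],
    [-10,0.1,0],
    [-10.5,0.1,0],
    [-10.5,0.1,0]
  ],
  "rotation": [
    [0,0,0],
    [0,0,0],
    [0,0,0],
    [0,0,0],
    [0,0,0],
    [0,0,0],
    [0,0,0],
    [0,0,0]
  ]
}}

```text
clock: 23.1
eef_pos: [0.6151, -0.0208, 0.0435]
ee_rot: [0.663, 0.748, 0.001, -0.001]
wrist_force: [-1.7, 7.6, 4.6]
opening: 0.0298
grasp_force: 3.9
```

```bash
python3 - <<'E'
from h import *
S=cl("scene")
for y in(-49,-118,-187,-256):
    f=top_face(*S,f2w((0,y))/1000,.045 if y in(-118,-256) else .033); print(f,w2f(f[0]))
go((0,-16,43))
E
```

```text
(array([619.5, -58.7]), 32.9, 265, np.float64(0.0326), array([620.9, -57.7])) [  0.3 -48.9]
(array([ 627.6, -127.3]), 44.7, 581, np.float64(0.0332), array([ 628.6, -125.8])) [ 1.00e-01 -1.18e+02]
(array([ 634.9, -196.1]), 32.8, 317, np.float64(0.0332), array([ 636.4, -195.2])) [  -0.9 -187.1]
(array([ 640.7, -258.2]), 44.3, 707, np.float64(0.0334), array([ 643.8, -258.8])) [  -2.6 -249.5]
t 23.15 frame [  0.5 -10.7] z 43.4 rot [ 0.  -0.2  0. ] F [-1.5  6.2  5.3] open 0.0302
(0, -16, 43) [-0.53 -0.05  0.04]
```

Emit:
{"method": "send_rows", "body": {
  "xyz": [
    [-0.3,0,0],
    [-0.5,0,0],
    [-0.5,0,0]
  ],
  "rotation": [
    [0,0,0],
    [0,0,0],
    [0,0,0]
  ]
}}

```text
clock: 23.52
eef_pos: [0.6155, -0.0247, 0.0434]
ee_rot: [0.663, 0.749, 0.002, -0.002]
wrist_force: [-1.4, 9.6, 6.0]
opening: 0.0299
grasp_force: 4.9
```

Emit:
{"method": "send_rows", "body": {
  "xyz": [
    [-0.2,0,0],
    [-0.4,0,0],
    [-0.4,0,0]
  ],
  "rotation": [
    [0,0,0],
    [0,0,0],
    [0,0,0]
  ]
}}

```text
clock: 23.9
eef_pos: [0.6158, -0.0274, 0.0435]
ee_rot: [0.662, 0.749, 0.003, -0.003]
wrist_force: [-1.0, 12.3, 6.5]
opening: 0.0298
grasp_force: 6.3
```

Emit:
{"method": "send_rows", "body": {
  "xyz": [
    [1,0,0],
    [2,0,-3],
    [3,0,-8],
    [12,0,-11],
    [18,0,-11]
  ],
  "rotation": [
    [0,0,0],
    [0,0,0],
    [0,0,0],
    [0,0,0],
    [0,0,0]
  ]
}}

```text
clock: 24.52
eef_pos: [0.5993, 0.1192, 0.1517]
ee_rot: [0.664, 0.747, 0.0, 0.002]
wrist_force: [0.9, 0.7, -0.0]
opening: 0.0297
grasp_force: 0.0
```

```bash
python3 - <<'E'
from h import *
T=cl("top");S=cl("scene"); im=cv2.cvtColor(S[0]["image"][200:320,120:320],cv2.COLOR_RGB2BGR); cv2.imwrite("pics/s3.png",cv2.resize(im,None,fx=3,fy=3,interpolation=cv2.INTER_CUBIC))
for C in(T,S):
  for y in(-49,-118,-187,-256):
    P=near(C[1],f2w((0,y))/1000,.045 if y in(-118,-256) else .028,.025,.041,whites(C[0])); f=cv2.minEnclosingCircle((P[:,:2]*1000).astype(np.float32)); print(w2f(f[0]),round(f[1],1))
go((140,150,150),(150,110,40))
E
```

```text
[  0.8 -48.8] 27.1
[  -0.5 -118.2] 44.4
[   0.2 -187. ] 27.8
[  -2.4 -255.5] 44.2
[ -0.  -49.9] 27.3
[-1.00e-01 -1.18e+02] 44.6
[  -0.5 -187.3] 27.5
[  -0.8 -255. ] 43.3
t 24.62 frame [  0.5 135.2] z 150.9 rot [0.1 0.  0.4] F [ 0.2 -0.2 -0.2] open 0.0297
(140, 150, 150) [ 1.39 13.96  0.11]
(150, 110, 40) [-2.62 14.92 11.11]
```

View pics/s3.png

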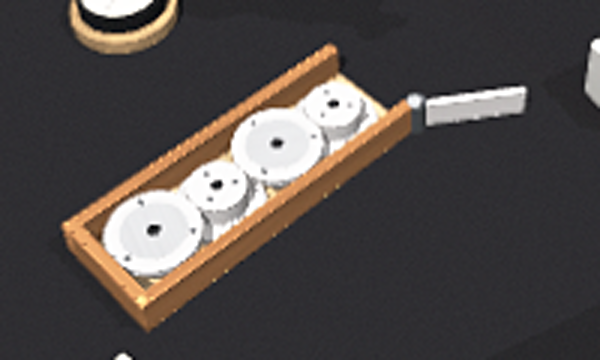

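The crop shows the row seated: flange-up (153,230), flange-down (217,185), flange-up (276,143), flange-down (334,103) at 69 mm spacing. The keeper is open, from (415,110) to (525,97). Next I'll swing it shut with closed fingers.

```bash
cat >> h.py <<'E'
def kp(th,extra=0,rr=80):
    d=np.array([-np.cos(th),np.sin(th)]); n=np.array([np.sin(th),np.cos(th)]); sup=3+14.5*abs(n[0])+11*abs(n[1])+extra
    return (*(np.array([55,5])+rr*d+sup*n).round(1),38)
E
python3 - <<'E'
from h import *
p=kp(2.1,16); go((p[0],p[1],120),p)
E
```

```text
t 24.62 frame [  0.5 135.2] z 150.9 rot [0.1 0.  0.4] F [ 0.2 -0.2 -0.2] open 0.0297
(np.float64(127.4), np.float64(55.3), 120) [-8.07 12.64  3.11]
(np.float64(127.4), np.float64(55.3), 38) [-8.07 12.63 11.31]
```

Emit:
{"method": "send_rows", "body": {
  "xyz": [
    [-4,6.3,0],
    [-8,12.6,0],
    [-8,12.6,0],
    [-8,12.6,4],
    [-8,12.6,8],
    [-8,12.6,10.5],
    [-8,12.6,11.3],
    [-8,12.6,11.3]
  ],
  "rotation": [
    [0,0,0],
    [0,0,0],
    [0,0,0],
    [0,0,0],
    [0,0,0],
    [0,0,0],
    [0,0,0],
    [0,0,0]
  ],
  "gripper": -1
}}

```text
clock: 25.62
eef_pos: [0.7326, 0.0543, 0.0366]
ee_rot: [0.664, 0.748, -0.001, -0.0]
wrist_force: [0.7, -1.6, 0.5]
opening: 0.0003
grasp_force: 0.0
```

```bash
python3 - <<'E'
from h import *
go(kp(2.1,0),*[kp(t) for t in np.arange(1.9,-.1,-.2)],kp(0,-3))
E
```

```text
t 25.62 frame [126.2  49.7] z 36.6 rot [-0.1  0.  -0.1] F [ 0.7 -1.6  0.5] open 0.0003
(np.float64(113.6), np.float64(63.4), 38) [ 1.37 -1.26 -0.14]
(np.float64(100.1), np.float64(74.1), 38) [ 2.44 -2.61 -0.14]
(np.float64(83.9), np.float64(81.9), 38) [ 3.22 -4.23 -0.14]
(np.float64(67.5), np.float64(86.1), 38) [ 3.64 -5.87 -0.14]
(np.float64(52.8), np.float64(87.4), 38) [ 3.77 -7.34 -0.14]
(np.float64(37.3), np.float64(85.8), 38) [ 3.61 -8.89 -0.14]
(np.float64(21.9), np.float64(80.8), 38) [  3.1  -10.43  -0.13]
(np.float64(7.2), np.float64(72.4), 38) [  2.26 -11.9   -0.13]
(np.float64(-5.8), np.float64(60.6), 38) [  1.08 -13.2   -0.13]
(np.float64(-16.2), np.float64(45.6), 38) [ -0.42 -14.24  -0.13]
(np.float64(-23.1), np.float64(28.3), 38) [ -2.15 -14.93  -0.12]
(np.float64(-25.0), np.float64(16.0), 38) [ -3.38 -15.12  -0.12]
```

Emit:
{"method": "send_rows", "body": {
  "xyz": [
    [1.4,-1.3,0],
    [2.4,-2.6,0],
    [3.2,-4.2,0],
    [3.6,-5.9,0],
    [3.8,-7.3,0],
    [3.6,-8.9,0],
    [3.1,-10.4,0],
    [2.3,-11.9,0]
  ],
  "rotation": [
    [0,0,0],
    [0,0,0],
    [0,0,0],
    [0,0,0],
    [0,0,0],
    [0,0,0],
    [0,0,0],
    [0,0,0]
  ]
}}

```text
clock: 26.62
eef_pos: [0.6139, 0.0633, 0.0394]
ee_rot: [0.663, 0.748, 0.002, 0.002]
wrist_force: [0.6, 0.7, 0.6]
opening: -0.0002
grasp_force: 0.5
```

```bash
python3 - <<'E'
from h import *
go(*[kp(t) for t in (.5,.3,.1,0)],kp(0,-3))
E
```

```text
t 26.62 frame [ 9.4 72.9] z 39.4 rot [0.3 0.1 0. ] F [0.6 0.7 0.6] open -0.0002
(np.float64(-5.8), np.float64(60.6), 38) [-1.23 -1.52  0.14]
(np.float64(-16.2), np.float64(45.6), 38) [-2.73 -2.56  0.13]
(np.float64(-23.1), np.float64(28.3), 38) [-4.46 -3.25  0.13]
(np.float64(-25.0), np.float64(19.0), 38) [-5.39 -3.44  0.13]
(np.float64(-25.0), np.float64(16.0), 38) [-5.69 -3.44  0.13]
```

Emit:
{"method": "send_rows", "body": {
  "xyz": [
    [-1.2,-1.5,0],
    [-2.7,-2.6,0],
    [-4.0,-3.2,0],
    [-5.0,-3.4,0],
    [-5.4,-3.4,0],
    [-5.7,-3.4,0],
    [-5.7,-3.4,0]
  ],
  "rotation": [
    [0,0,0],
    [0,0,0],
    [0,0,0],
    [0,0,0],
    [0,0,0],
    [0,0,0],
    [0,0,0]
  ]
}}

```text
clock: 27.5
eef_pos: [0.5847, 0.0051, 0.037]
ee_rot: [0.663, 0.749, 0.002, -0.002]
wrist_force: [-1.8, 6.6, 3.7]
opening: 0.0003
grasp_force: 3.6
```

```bash
python3 - <<'E'
from h import *
go(kp(0),kp(0,-3))
E
```

```text
t 27.5 frame [-26.6  18.7] z 37.0 rot [-0.  -0.3  0.1] F [-1.8  6.6  3.7] open 0.0003
(np.float64(-25.0), np.float64(19.0), 38) [ 0.04  0.16 -0.1 ]
(np.float64(-25.0), np.float64(16.0), 38) [-0.26  0.16 -0.1 ]
```

Emit:
{"method": "send_rows", "body": {
  "xyz": [
    [-0.3,0,0],
    [-0.4,0,0],
    [-0.4,0,0]
  ],
  "rotation": [
    [0,0,0],
    [0,0,0],
    [0,0,0]
  ]
}}

```text
clock: 27.88
eef_pos: [0.5847, 0.0048, 0.0371]
ee_rot: [0.662, 0.75, 0.004, -0.004]
wrist_force: [-1.9, 16.7, 7.3]
opening: 0.0004
grasp_force: 8.6
```

Emit:
{"method": "send_rows", "body": {
  "xyz": [
    [1.5,0,0],
    [4,0,0],
    [7,0,0],
    [9,0,-5],
    [10,0,-11],
    [13,-8,-14],
    [15,-14,-14],
    [15,-20,-14]
  ],
  "rotation": [
    [0,0,0],
    [0,0,0],
    [0,0,0],
    [0,0,0],
    [0,0,0],
    [0,0,0],
    [0,0,0],
    [0,0,0]
  ]
}}

```text
clock: 28.88
eef_pos: [0.3919, 0.1248, 0.1767]
ee_rot: [0.663, 0.749, 0.0, 0.001]
wrist_force: [-0.4, 0.1, -0.6]
opening: 0.0003
grasp_force: 0.0
```

```bash
python3 - <<'E'
from h import *
T=cl("top");S=cl("scene"); im=[cv2.cvtColor(a,cv2.COLOR_RGB2BGR) for a in(S[0]["image"][130:310,130:370],T[0]["image"][80:260,180:420])]; cv2.imwrite("pics/s4.png",cv2.resize(np.vstack(im),None,fx=1.6,fy=1.6,interpolation=cv2.INTER_CUBIC))
for C in(T,S):
  for y in(-49,-118,-187,-256):
    P=near(C[1],f2w((0,y))/1000,.045 if y in(-118,-256) else .028,.025,.041,whites(C[0])); f=cv2.minEnclosingCircle((P[:,:2]*1000).astype(np.float32)); print(w2f(f[0]),round(f[1],1))
  Q=near(C[1],f2w((10,6))/1000,.075,.024,.04); F=np.array([w2f(q) for q in Q[:,:2]*1000]); F=F[(F[:,1]>-2)&(abs(F[:,0])<44)&(F[:,1]<40)]
  print("bar",len(F),[(k,F[(F[:,0]>k)&(F[:,0]<k+22),1].mean().round(1)) for k in(-44,-22,0,22)])
E
```

```text
[  1.1 -49.2] 27.3
[  -1.6 -118.5] 44.3
[  -0.3 -186.6] 27.6
[   1.2 -255.8] 44.4
bar 66 [(-44, np.float64(5.4)), (-22, np.float64(5.6)), (0, np.float64(5.8)), (22, np.float64(5.8))]
[  0.1 -49.4] 27.6
[   0.7 -117.8] 44.6
[  -0.8 -187.3] 27.5
[  -1.1 -254.5] 43.4
bar 91 [(-44, np.float64(3.2)), (-22, np.float64(3.4)), (0, np.float64(4.1)), (22, np.float64(3.6))]
```

View pics/s4.png

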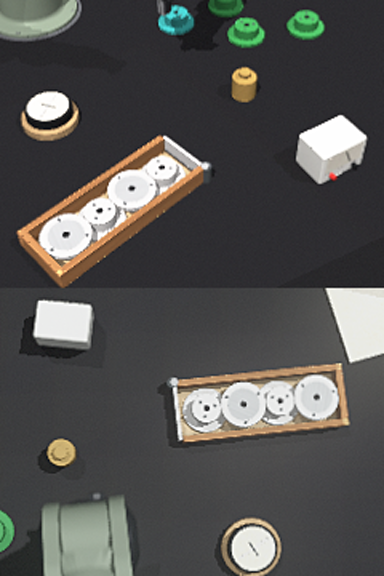

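Both views show four alternating pulleys in the frame. The keeper lies flat across the mouth, from (165,140) to (207,167) in the scene half of the picture. The weight, compass and meter are where they stood, and the gripper is clear.

```bash
python3 -c "from plant import r; print(r.job_done())"
```

```text
the job is handed in; nothing more can be done
None
```

The job is handed in: all four pulleys are in the frame in one alternating row at about 69 mm spacing, the keeper bar is fully shut against its stop, and the weight, compass and meter were left alone; robot time was about 29 s of the 72 s allowed.

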